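# Slide the parts board home in its rack and lock it

### The job

The plywood parts board has been left pulled out on its green bench rack. Push it along the rails with a fingertip until you feel it drop down into the locating notches, then swing the steel keeper fully across it, square to the rails, so that it cannot come out. Do not lift the board, keep both parts standing on it, and leave the other things on the bench alone.

Things in the scene. Friction and masses are not known exactly. Their poses are not given: they have to be found in the camera images.
- rack: Fixed bench rack: two parallel green steel rails on wooden sleepers. Origin on the bench under the centre of the board's home place; y = the way the board must slide (rails: y -240 to 130 mm), x across (keeper on the -x side), z up. Rails at |x| 50 to 75 mm, top 60 mm up, open between them but for sleepers 25 mm high. Guide lips at |x| 77 to 81 mm, 74 mm high, leave the board 2 mm play.
- notches (a point): Middle of the line across both rails at home: rack frame x 0, y 0, z 60 mm. Each rail has two notches 8 mm deep: a long one at y 22 to 88 mm and a short one at y -88 to -58 mm; their far walls stop the board once it has dropped.
- board: Loose plywood board, 150 (x) x 180 mm (y, along the rails), 22 mm high with its 4 runner feet, 0.25 to 0.45 kg. Origin: centre, at the feet's undersides; axes as the rack's. Long front feet bridge the short notches: all drop together, only at home. Starts 60 to 130 mm short (rack y -130 to -60, z 60 mm); home: y within 3 mm of 0, z 52 mm, top flush with the guide lips.
- push_face (a point): Centre of the board's rear end face, on which to push: x 0, y -90, z 11 mm in the board's frame. Over its middle 100 mm the face is 22 mm high (board edge with a batten below).
- keeper (a joint): Angle (rad) of the keeper, a steel bar 76 x 18 x 10 mm on a vertical pivot: 0 = along the rails, pointing to rack +y; 1.571 = square across the board, to rack +x; stops at -0.5 (outwards) and 1.6; grows clockwise from above. Starts at -0.35 to 0.1. Stiff (1 N at the pin), stays where left. Underside 78 mm up: 4 mm over the seated board, but blocked by a board still up.
- pivot (a point): Point on the keeper's pivot axis, fixed on the rack at x -100, y 0, z 83 mm in its frame (mid-height of the bar). Its post below is 30 x 34 mm, 70 mm high.
- keeper_pin (a point): Top centre of the upright steel pin on the keeper's free end, 12 mm in diameter, 62 mm from the pivot axis, from 88 to 113 mm above the bench: push it sideways with a fingertip.
- bearing: Loose steel bearing ring, 46 mm outside, 24 mm bore, 15 mm high, standing on the board. Origin at its underside's centre, about x = 38, y = 45 mm in the board's frame, 22 mm above the board's origin.
- gear: Loose gearwheel, 50 mm across, 24 mm high with its hub, standing on the board. Origin at its underside's centre, about x = 38, y = -40 mm in the board's frame.
- can: Bystander: upright can, 62 mm diameter, 90 mm high. Origin under its centre.
- jar: Bystander: jar, 66 mm diameter, 80 mm high. Origin under its centre.
- mug: Bystander: white mug, 76 mm diameter, 90 mm high. Origin under its centre.
- wrench: Bystander: steel wrench, 200 mm long, lying on the bench along its x axis.
- screwdriver: Bystander: screwdriver lying on the bench along its x axis.
- tray: Bystander: grey divided plastic tray, 200 x 140 mm, 45 mm high. Origin under its centre.
Things that resemble listed ones, but are neither listed nor needed, are in the scene too. Of the things that look like the board, the largest one is meant.

How it is judged:
On the way, in this order (a step that is already met when the one before it is completed fails the run):
1. the board has slid along the rails and dropped level into its locating notches, the keeper not yet across (z of board in the frame of rack between 0.047 and 0.0545 m and y of board in the frame of rack between -0.006 and 0.006 m and angle between the z axis of board and the z axis of rack, either way round below 0.03 rad and value of joint keeper below 0.8 rad), for 0.2 s.
2. the keeper is swung across the seated board (z of board in the frame of rack between 0.047 and 0.0545 m and y of board in the frame of rack between -0.006 and 0.006 m and angle between the z axis of board and the z axis of rack, either way round below 0.03 rad and value of joint keeper above 1.38 rad), for 0.2 s.
At the end, for the whole second after the job is handed in: The board lies level in its notches (origin 47 to 54.5 mm above the rack's foot, within 6 mm of home along the rails, tilt under 0.03 rad) and at rest, the keeper is across it (joint above 1.38 rad, within about 11 degrees of square), and the bearing ring and the gear stand upright on the board (all of step 2 and z of bearing in the frame of board between 0.017 and 0.03 m and angle between each of bearing, gear's own z axis and vertical below 0.15 rad and z of gear in the frame of board between 0.017 and 0.03 m and linear speed of board below 0.01 m/s); the robot touches nothing.
It fails at once if the board is lifted off its rails (over 12 mm) (z of board in the frame of rack above 0.072 m).
It fails at once if a part is lifted from the board, knocked over or falls off it (z of any of bearing, gear in the frame of board above 0.037 m or z of any of bearing, gear in the frame of board below 0.01 m or angle between any of bearing, gear's own z axis and vertical above 0.6 rad).
It fails at once if the board is shoved with the arm or the body of the gripper instead of the fingers (contact force between the arm and board above 3 N).
It fails at once if a bystander on the bench is moved by more than 25 mm (distance of any of can, jar, mug, wrench, screwdriver, tray from where it was at the start of the episode above 0.025 m).
It also fails if it takes over 50 s, if anything falls off the work surface, if the arm or the gripper's body presses on something with over 40 N, if the wrist force passes 120 N, or if a joint passes its speed limit or range.

### The arm

A 6-joint arm with a two-finger parallel gripper is mounted at the origin on the work surface. World frame = base frame: x ahead of the robot, y to its left, z up, the work surface at z = 0. Lengths are in m, angles in rad, forces in N, time in s.
With the tool pointing down it reaches from about 0.425 to 0.95 m from the base axis. Payload 3.5 kg.
Tool frame: the origin (TCP) lies between the finger pads; the fingertips stand 17 mm ahead of it and the grasp point (between the pads) lies 2 mm behind it (ctrl.tip_reach is the distance from the TCP to the fingertips, in m); z points along the fingers, y is the direction in which the jaws open and shut (so a half turn about z gives the same grasp; the last joint's range is limited). The gripper opens to 85 mm and grips with 20 to 120 N. Pads are 22 mm wide; open, the fingers measure 114 mm over their backs; the gripper's body (76 mm by 85 mm) begins 54 mm behind the grasp point. The pads swing forward as they close: fully open they stand 13 mm farther back than shut.
Start: joints at [-1.291, 0.286, 1.577, -0, 1.279, -0.15], TCP at [0.281, -0.614, 0.248] pointing down, gripper open.
Joint ranges: [-2.77, 2.77], [-0.9, 2.22], [0.21, 2.48], [-1.53, 4.67], [0.24, 2.81], [-2.84, 2.84]. Speed limits (rad/s): [2.79, 2.79, 3.14, 3.14, 3.14, 3.14].

### API

Orientations are given as a unit quaternion [x, y, z, w].
In Python, from plant import monitor, imaging, workorder, ctrl gives the robot as it stands.
- The arm moves only by the tool send_rows, never from a script. Its argument "rows" is a list of rows, each a list of 4 numbers: the shift along the world's x, y, z normalised to -1 to 1, where 1 is 0.3 m, then the turn about the world's z normalised to -1 to 1, where 1 is 360 degrees. A call has 1 to 20 rows; each row is the pose to reach, as a shift and turn from the pose commanded when the call began, turning the shorter way round; what a row does not reach only later rows make up. A row lasts 1/8 s, in which the tool goes at most 62.5 mm and 10.7 degrees, less where a joint would pass 70% of its speed; a pose out of reach is approached as far as the arm can. A call with a number of a shift or a turn outside -1 to 1 is refused whole. A call with a gripper value outside its range is refused whole. "jaw" is the closure, from 0 (fully open) to 1 (shut), set as the call begins (left out, the last holds). The fingers move at their own pace and stop on an object; "newtons" is the grip in N (left out, the last holds). Time passes only in rows, so rows that repeat a pose let the fingers close. It gives the time, the measured TCP pose, the force and the opening at its end, in the units of the state.
- monitor.get_state(): the state, without advancing time (a new reading comes with each control period).
- imaging.read_camera(name): name is "scene" or "side" or "wrist"; returns the picture (400x640x3 uint8, red, green, blue); there is no depth.
- imaging.calibration(name): a dict with "intrinsics" (3x3 intrinsics, pixels), "cam_to_world" (4x4, takes a point from camera to world coordinates). Camera axes: x right, y up, looking along -z (the intrinsics and any distortion apply to the point x, -y, -z); pixel columns grow to the right and rows downward; lengths in m; the calibration is good to about 2 mm. A picture is of the moment at which its call begins: read the wrist's pose just before it. calibration takes no time and is no camera call; for the wrist camera it gives the pose at the moment of the call.
- workorder.sign_off(): hands the job in, once; it reports no verdict.
The state is a dict: "time": time; "qpos": joint angles; "dq": joint speeds; "joint_efforts": joint torques, N m; "eef_pos": TCP position; "tcp_rot": TCP orientation; "contact_force": force on the tool from outside, world axes, zero at the start; "wrist_torque": the same for the moment, N m; "opening": opening from 0.0 (shut) to 1.0 (fully open).
Only numpy, scipy, OpenCV 4.12 (cv2) and the standard library are available. Lean on these libraries where they do the work, as an engineer would, in place of code of your own. Each camera call takes 0.05 s, during which the arm holds its last target.

## Working session

There is one attempt and no reset: what is moved stays moved. The work goes in short steps, Python scripts to look and compute and a tool call to move; the robot and the scene stay as the last step left them, time stands still between calls to the robot, and variables do not carry over. Pictures are saved under pics/ and viewed, and the job is handed in when it is done.

Besides the shell and the picture viewer there is one more tool, called after ">>>" as name(argument=value, ...) on one line, values as JSON. send_rows: Moves the arm, as the interface text tells. Scaled input: -1 to 1 covers 0.3 m each way for a shift and 360 degrees each way for a turn. Its arguments: {"type":"object","properties":{"rows":{"type":"array"},"jaw":{"type":"number"},"newtons":{"type":"number"}},"required":["rows"]}

```bash
mkdir -p pics; ls; python3 - <<'E'
from plant import monitor, imaging, workorder, ctrl
import cv2,numpy as np
for n in ["scene","side","wrist"]:
    im=imaging.read_camera(n); c=imaging.calibration(n)
    cv2.imwrite(f"pics/{n}0.png",im[:,:,::-1]); print(n,np.round(c["intrinsics"],1).tolist(),np.round(c["cam_to_world"],3).tolist(),[k for k in c])
s=monitor.get_state(); print({k:np.round(v,3).tolist() for k,v in s.items()}, ctrl.tip_reach)
E
```

```text
pics
scene [[399.8, 0.0, 325.5], [0.0, 399.8, 199.3], [0.0, 0.0, 1.0]] [[-0.858, -0.36, 0.366, 0.95], [0.513, -0.621, 0.593, 0.54], [0.014, 0.697, 0.717, 0.821], [0.0, 0.0, 0.0, 1.0]] ['intrinsics', 'cam_to_world']
side [[477.1, 0.0, 326.0], [0.0, 477.1, 197.5], [0.0, 0.0, 1.0]] [[-0.997, 0.024, -0.07, 0.474], [-0.072, -0.515, 0.854, 1.212], [-0.015, 0.857, 0.515, 0.838], [0.0, 0.0, 0.0, 1.0]] ['intrinsics', 'cam_to_world']
wrist [[281.5, 0.0, 323.4], [0.0, 281.5, 195.7], [0.0, 0.0, 1.0]] [[0.418, 0.862, 0.286, 0.357], [-0.909, 0.397, 0.129, -0.58], [-0.003, -0.314, 0.949, 0.373], [0.0, 0.0, 0.0, 1.0]] ['intrinsics', 'cam_to_world']
{'time': 0.15, 'qpos': [-1.291, 0.287, 1.578, 0.0, 1.279, -0.15], 'dq': [-0.001, -0.002, -0.006, -0.002, 0.001, -0.0], 'joint_efforts': [0.002, -40.66, -29.314, -0.0, 0.004, -0.0], 'eef_pos': [0.281, -0.613, 0.247], 'tcp_rot': [0.977, 0.213, -0.0, -0.001], 'contact_force': [0.046, 0.645, -0.524], 'wrist_torque': [0.033, 0.045, 0.021], 'opening': 0.997} 0.017
```

View pics/scene0.png

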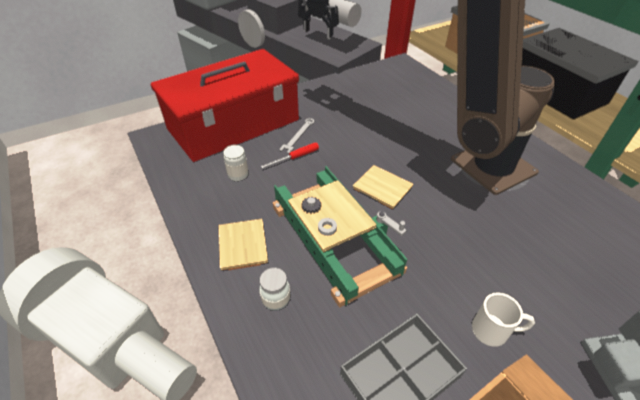

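View pics/side0.png

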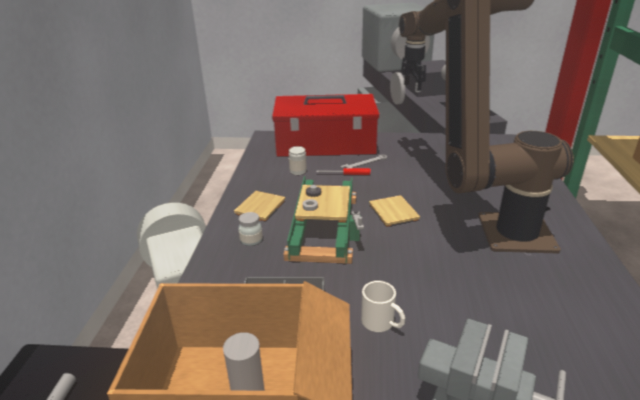

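View pics/wrist0.png

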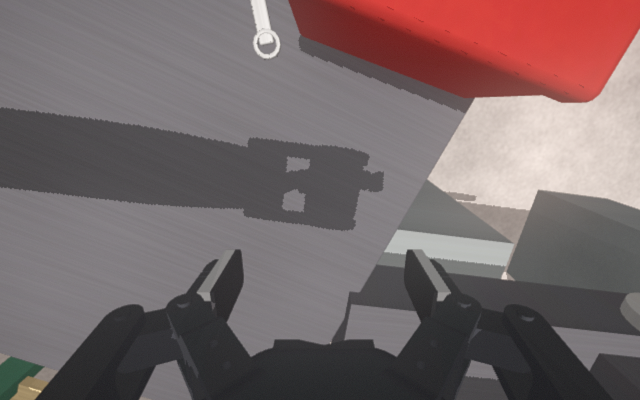

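The scene view shows the rack at about (340,240), with the board on it at about (333,213) carrying the gear (311,204) and the ring (327,226). The keeper is at about (391,222). Board-like things: the one on the rails (333,213), and plain ones at (243,244) and (383,185) on the bench. The one on the rails fits because it is the largest and carries both parts. I'll enlarge to confirm.

```bash
python3 - <<'E'
import cv2
a=cv2.imread("pics/scene0.png")[150:310,220:430]; cv2.imwrite("pics/scene0c.png",cv2.resize(a,None,fx=3.7,fy=3.7,interpolation=cv2.INTER_CUBIC))
a=cv2.imread("pics/side0.png")[165:275,270:380]; cv2.imwrite("pics/side0c.png",cv2.resize(a,None,fx=5.4,fy=5.4,interpolation=cv2.INTER_CUBIC))
E
```

```text
(no output)
```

View pics/scene0c.png

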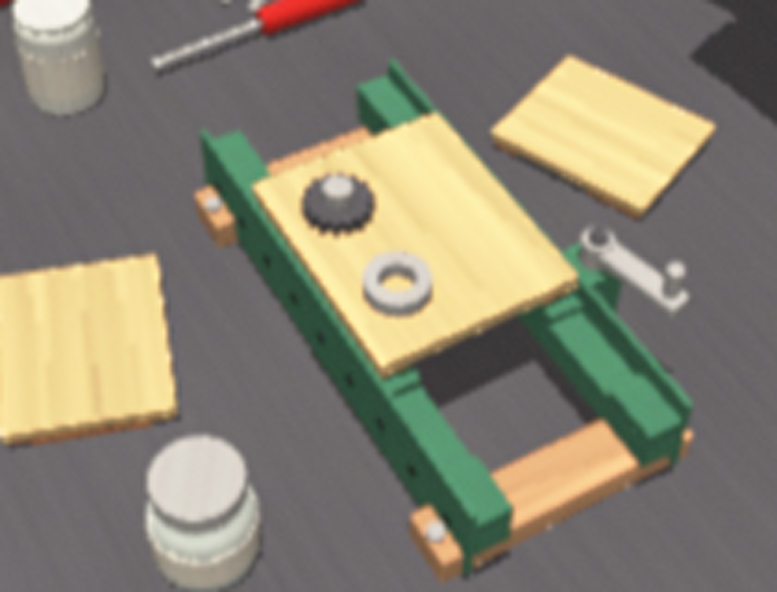

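View pics/side0c.png

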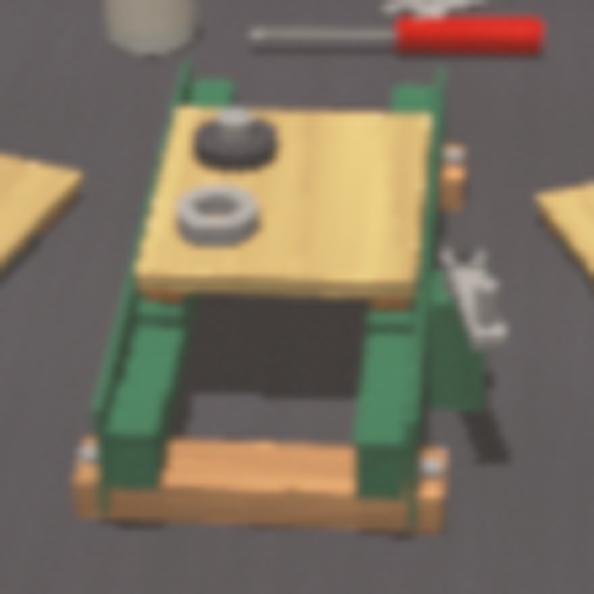

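The crop confirms that the board on the rails is the right one. It is the largest and carries the gear and ring, and the keeper bar sits near its front right corner. Next I measure.

```bash
cat > h.py <<'E'
import numpy as np,cv2
from plant import monitor, imaging, workorder, ctrl
def ray(c,uv):
    K=np.array(c["intrinsics"]);T=np.array(c["cam_to_world"])
    uv=np.atleast_2d(uv).astype(float)
    d=np.c_[(uv[:,0]-K[0,2])/K[0,0],-(uv[:,1]-K[1,2])/K[1,1],-np.ones(len(uv))]
    return T[:3,3],d@T[:3,:3].T
def plane(c,uv,z):
    o,d=ray(c,uv); return o+d*((z-o[2])/d[:,2])[:,None]
def proj(c,P):
    K=np.array(c["intrinsics"]);T=np.array(c["cam_to_world"])
    p=(np.atleast_2d(P)-T[:3,3])@T[:3,:3]
    return np.c_[K[0,0]*p[:,0]/-p[:,2]+K[0,2],-K[1,1]*p[:,1]/-p[:,2]+K[1,2]]
def tri(ca,ua,cb,ub):
    oa,da=ray(ca,ua);ob,db=ray(cb,ub);da=da[0];db=db[0]
    t=np.linalg.lstsq(np.c_[da,-db],ob-oa,rcond=None)[0]
    A=oa+da*t[0];B=ob+db*t[1]; return (A+B)/2,np.linalg.norm(A-B)
E
python3 - <<'E'
from h import *
crops={"scene":(220,150,430,310),"side":(270,165,380,275)}
for n in ["scene","side"]:
    c=imaging.calibration(n); im=cv2.imread(f"pics/{n}0.png"); hsv=cv2.cvtColor(im,cv2.COLOR_BGR2HSV)
    m=cv2.inRange(hsv,(18,70,170),(32,255,255)); 
    N,L,S,C=cv2.connectedComponentsWithStats(m)
    x0,y0,x1,y1=crops[n]; 
    for i in range(1,N):
        if S[i,4]>150: print(n,S[i],C[i])
    p=(333,213) if n=="scene" else (325,205)
    i=min((i for i in range(1,N) if S[i,4]>300),key=lambda i:np.hypot(*(C[i]-p)))
    mm=(L==i).astype(np.uint8); cnt=max(cv2.findContours(mm,0,cv2.CHAIN_APPROX_NONE)[0],key=len)
    P=plane(c,cnt[:,0],0.082)[:,:2]
    r=cv2.minAreaRect((P*1000).astype(np.float32)); print(r, np.round(cv2.boxPoints(r)).tolist())
    print(np.round(proj(c,np.c_[cv2.boxPoints(r)/1000,np.full(4,.082)]),1).tolist())
# hand-picked points from crops
sc=imaging.calibration("scene");sd=imaging.calibration("side")
f=lambda u,v:(220+u/3.7,150+v/3.7); g=lambda u,v:(270+u/5.4,165+v/5.4)
for k,a,b in [("pivot",f(597,233),g(463,258)),("pin",f(676,267),g(497,293)),("barend",f(677,298),g(494,335))]:
    print(k,np.round(tri(sc,f(0,0) if 0 else a,sd,b)[0],4),tri(sc,a,sd,b)[1])
print("pin plane",plane(sc,f(676,267),.113),plane(sd,g(497,293),.113))
E
```

```text
scene [414  21  37  12 166] [432.5         26.84939759]
scene [624 129  16  24 194] [633.54639175 142.97938144]
scene [ 353  166   60   41 1315] [383.00760456 185.45095057]
scene [ 288  181   88   69 2792] [333.32557307 213.46704871]
scene [ 219  219   49   50 1984] [241.76864919 243.24949597]
((584.0254516601562, -27.18311309814453), (185.66806030273438, 152.5311737060547), 89.19808959960938) [[506.0, -119.0], [659.0, -121.0], [662.0, 65.0], [509.0, 67.0]]
[[337.4, 179.3], [286.7, 199.1], [322.5, 249.7], [377.0, 224.8]]
side [ 295  185   55   33 1249] [325.86389111 201.98879103]
side [234 191  51  27 745] [259.69127517 203.50872483]
side [370 196  49  28 844] [393.77962085 208.97156398]
((583.997314453125, -23.794715881347656), (182.69833374023438, 150.85061645507812), 89.51273345947266) [[508.0, -114.0], [659.0, -116.0], [660.0, 67.0], [509.0, 68.0]]
[[349.2, 186.0], [302.3, 184.8], [294.5, 215.8], [346.7, 217.5]]
pivot [0.4824 0.0462 0.0871] 0.0048832238864910385
pin [0.4649 0.1053 0.1031] 0.002242770895830303
barend [0.4662 0.1133 0.0819] 0.0012124801824323374
pin plane [[0.47039765 0.11033859 0.113     ]] [[0.46566474 0.12180045 0.113     ]]
```

The board measures about 184 x 151 mm on the 82 mm plane (expected 180 x 150), centred near (0.584, -0.026), with its long side within 1° of world y. The pivot comes out at about (0.482, 0.046), so the board has about 72 mm to go, within the stated 60–130. The keeper is at about -0.29 rad. I'll check the toolbox clearance, then go to a wrist-view pose.

```bash
python3 - <<'E'
from h import *
sc=imaging.calibration("scene");sd=imaging.calibration("side")
print("box base corners",plane(sc,[(202,153),(298,118)],0).round(3).tolist(),plane(sd,[(275,150),(377,152)],0).round(3).tolist())
print("box top corner",tri(sc,(202,104),sd,(275,119)), tri(sc,(295,80),sd,(377,117)))
print("driver,wrench,can",plane(sc,[(262,167),(318,148),(285,150),(312,120),(236,178)],0).round(3).tolist())
E
```

```text
box base corners [[0.767, -0.514, 0.0], [0.409, -0.534, 0.0]] [[0.824, -0.543, 0.0], [0.408, -0.541, 0.0]]
box top corner (array([ 0.76873707, -0.37701047,  0.22665626]), np.float64(0.05215477817820895)) (array([ 0.41445244, -0.5320685 ,  0.15200437]), np.float64(0.0019431862459451717))
driver,wrench,can [[0.63, -0.356, 0.0], [0.432, -0.351, 0.0], [0.53, -0.395, 0.0], [0.372, -0.498, 0.0], [0.718, -0.35, 0.0]]
```

>>> send_rows(rows=[[0, 0.1, 0.2, 0.02], [0, 0.3, 0.33, 0.05], [0, 0.5, 0.33, 0.08], [0, 0.7, 0.33, 0.11], [0, 0.9, 0.33, 0.14], [0.1, 1, 0.33, 0.165], [0.3, 1, 0.33, 0.18], [0.5, 1, 0.33, 0.18], [0.7, 1, 0.33, 0.18], [0.9, 1, 0.33, 0.18], [0.9, 1, 0.33, 0.18], [0.9, 1, 0.33, 0.18]], jaw=1, newtons=60)

```text
time: 1.65
eef_pos: [0.551, -0.3134, 0.3465]
tcp_rot: [0.71, 0.704, -0.0, -0.001]
contact_force: [-0.4, -0.4, 0.5]
opening: 0.002
```

>>> send_rows(rows=[[0, 0.2, 0, 0], [0, 0.4, 0, 0], [0, 0.6, 0, 0], [0, 0.8, 0, 0], [0, 0.9, 0, 0], [0, 0.9, 0, 0], [0, 0.9, 0, 0]])

```text
time: 2.52
eef_pos: [0.5507, -0.0446, 0.348]
tcp_rot: [0.711, 0.703, 0.0, 0.001]
contact_force: [0.8, -0.2, -0.5]
opening: -0.003
```

```bash
python3 - <<'E'
from h import *
s=monitor.get_state();c=imaging.calibration("wrist");im=imaging.read_camera("wrist");np.savez("w1.npz",K=c["intrinsics"],T=c["cam_to_world"])
cv2.imwrite("pics/wrist1.png",im[:,:,::-1]);print(s["eef_pos"],s["tcp_rot"])
E
```

```text
[ 0.55068288 -0.04462817  0.34801966] [7.11051216e-01 7.03139779e-01 7.21749660e-05 7.83714685e-04]
```

View pics/wrist1.png

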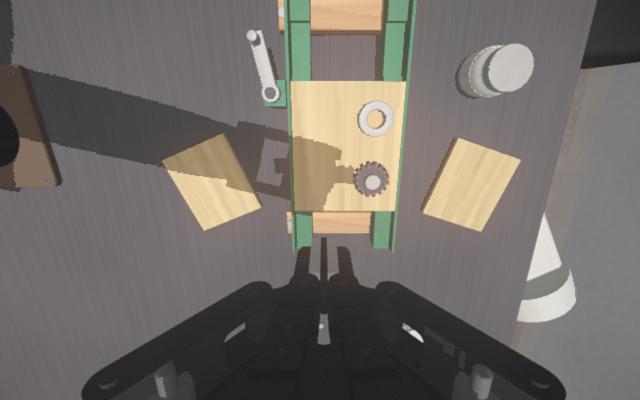

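The wrist view shows the board at (292,81) to (394,212), the keeper pivot at (270,93), the pin at (253,35) and the rail rear ends at row ≈250. The area behind the board is free.

```bash
python3 - <<'E'
from h import *
d=np.load("w1.npz");c={"intrinsics":d["K"],"cam_to_world":d["T"]}
im=cv2.imread("pics/wrist1.png")
print("board corners",plane(c,[(292,81),(406,82),(394.5,211.5),(293,211)],.082).round(4)[:,:2].tolist())
print("pivot",plane(c,(270,93),.088).round(4),"pin",plane(c,(252.5,35.5),.113).round(4))
print("rail rear",plane(c,[(294,250),(312,250),(374,248),(393,248)],.06).round(4)[:,:2].tolist())
print("lips rear(74)",plane(c,[(291.5,250),(395,250)],.074).round(4)[:,:2].tolist())
a=cv2.resize(im[0:260,230:430],None,fx=2.3,fy=2.3,interpolation=cv2.INTER_CUBIC);cv2.imwrite("pics/wrist1c.png",a)
E
```

```text
board corners [[0.514, 0.0631], [0.6612, 0.0605], [0.6588, -0.119], [0.5074, -0.1167]]
pivot [[0.4857 0.0487 0.088 ]] pin [[0.4746 0.1094 0.113 ]]
rail rear [[0.5034, -0.1944], [0.5331, -0.1947], [0.6354, -0.192], [0.6667, -0.1924]]
lips rear(74) [[0.5011, -0.1865], [0.6663, -0.1882]]
```

View pics/wrist1c.png

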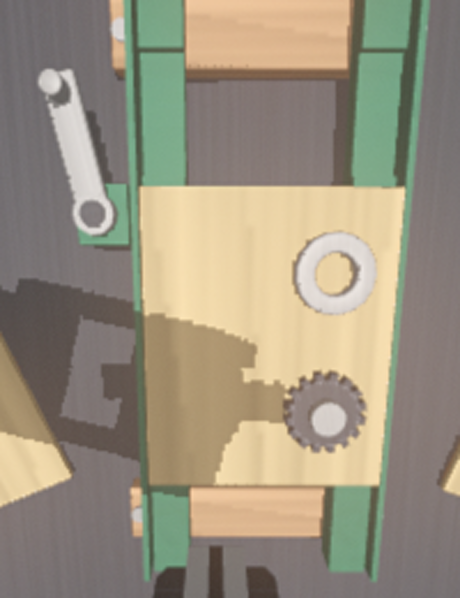

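The board's rear edge is at y = -0.118 and its front edge at 0.062, which matches 180 mm. Home from the pivot is y = 0.048, and from the rail ends 0.047, so about 75 mm of travel. I'll go behind the rear face and lower.

>>> send_rows(rows=[[0.04, -0.15, 0, 0], [0.1, -0.36, 0, 0], [0.107, -0.367, -0.1, 0], [0.107, -0.367, -0.3, 0], [0.107, -0.367, -0.5, 0], [0.107, -0.367, -0.7, 0], [0.107, -0.367, -0.85, 0], [0.107, -0.367, -0.92, 0], [0.107, -0.367, -0.92, 0], [0.107, -0.367, -0.92, 0]])

```text
time: 3.82
eef_pos: [0.585, -0.1548, 0.0738]
tcp_rot: [0.711, 0.703, 0.001, 0.002]
contact_force: [-0.1, 0.1, 1.6]
opening: -0.002
```

```bash
python3 - <<'E'
from h import *
s=monitor.get_state();im=imaging.read_camera("wrist")
cv2.imwrite("pics/wrist2.png",im[:,:,::-1]);print(s["eef_pos"],s["contact_force"])
im=imaging.read_camera("side")[150:270,260:390]
cv2.imwrite("pics/side2.png",cv2.resize(im[:,:,::-1],None,fx=4.5,fy=4.5))
E
```

```text
[ 0.58502759 -0.15484201  0.07382653] [-0.14422107  0.13493145  1.57581593]
```

View pics/wrist2.png

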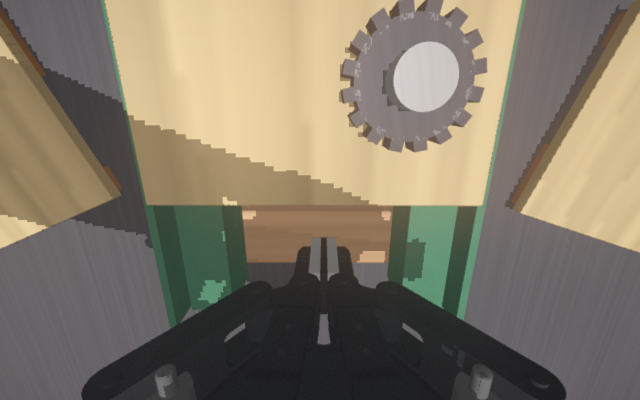

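View pics/side2.png

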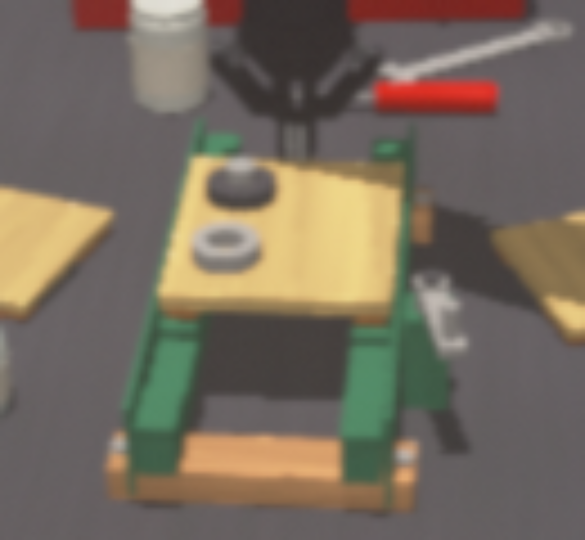

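The wrist view shows the closed fingertips at (323,240), about 25 mm behind the board's rear edge (row 205) and centred between the rails. I'll push the first part gently.

>>> send_rows(rows=[[0, 0.03, 0, 0], [0, 0.06, 0, 0], [0, 0.075, 0, 0], [0, 0.09, 0, 0], [0, 0.105, 0, 0], [0, 0.12, 0, 0], [0, 0.135, 0, 0], [0, 0.15, 0, 0], [0, 0.165, 0, 0], [0, 0.18, 0, 0], [0, 0.195, 0, 0], [0, 0.21, 0, 0], [0, 0.225, 0, 0], [0, 0.24, 0, 0], [0, 0.24, 0, 0]])

```text
time: 5.8
eef_pos: [0.5834, -0.0809, 0.0714]
tcp_rot: [0.711, 0.704, 0.0, -0.0]
contact_force: [0.3, -1.3, 0.2]
opening: -0.001
```

```bash
python3 - <<'E'
from h import *
s=monitor.get_state();im=imaging.read_camera("wrist")
cv2.imwrite("pics/wrist3.png",im[:,:,::-1]);print(s["eef_pos"],s["contact_force"])
E
```

```text
[ 0.58341658 -0.08091651  0.07140078] [ 0.33035872 -1.32813992  0.19138744]
```

View pics/wrist3.png

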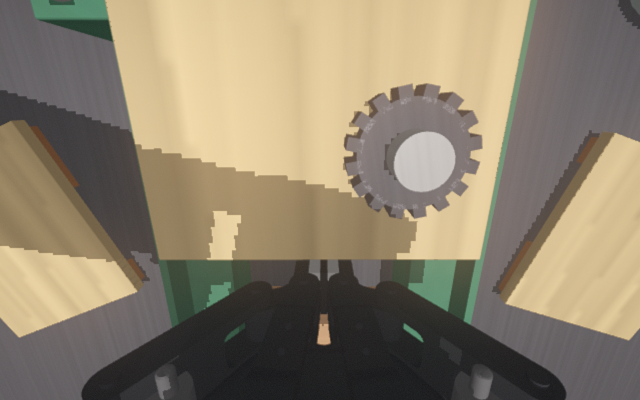

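The push is working: force is -1.3 N along y and the rear edge is at row 260, on the finger face, so the face is at y ≈ -0.070. About 27 mm remain, so I continue in small steps.

>>> send_rows(rows=[[0, 0.01, 0, 0], [0, 0.02, 0, 0], [0, 0.03, 0, 0], [0, 0.04, 0, 0], [0, 0.05, 0, 0], [0, 0.06, 0, 0], [0, 0.07, 0, 0], [0, 0.075, 0, 0], [0, 0.075, 0, 0]])

```text
time: 6.98
eef_pos: [0.5834, -0.0588, 0.0713]
tcp_rot: [0.711, 0.704, 0.0, -0.0]
contact_force: [0.3, -2.6, 1.3]
opening: -0.003
```

```bash
python3 - <<'E'
from h import *
s=monitor.get_state();c=imaging.calibration("wrist");im=imaging.read_camera("wrist")
cv2.imwrite("pics/wrist4.png",im[:,:,::-1]);print(s["eef_pos"],s["contact_force"])
E
```

```text
[ 0.58339872 -0.05879269  0.07131019] [ 0.30245556 -2.59761087  1.30112625]
```

View pics/wrist4.png

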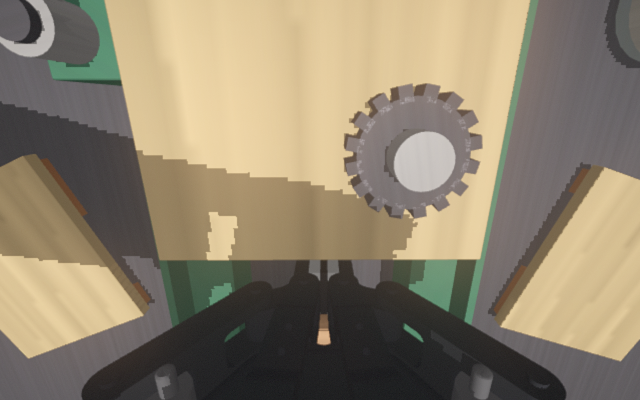

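The edge is still at row 260, so the board is still up. I continue in 1.5 mm steps.

>>> send_rows(rows=[[0, 0.005, 0, 0], [0, 0.01, 0, 0], [0, 0.015, 0, 0], [0, 0.02, 0, 0], [0, 0.02, 0, 0]])

```text
time: 7.65
eef_pos: [0.5832, -0.0529, 0.0712]
tcp_rot: [0.711, 0.703, 0.0, -0.0]
contact_force: [-1.2, -3.1, 0.9]
opening: 0.001
```

```bash
python3 - <<'E'
from h import *
s=monitor.get_state();im=imaging.read_camera("wrist")
cv2.imwrite("pics/wrist5.png",im[:,:,::-1]);print(s["eef_pos"],s["contact_force"])
g=cv2.cvtColor(im,cv2.COLOR_RGB2HSV)
for u in (280,440): 
    col=im[200:300,u].astype(int).sum(1); print(u,200+np.argmin(np.diff(col)))
E
```

```text
[ 0.58318967 -0.05291321  0.07120762] [-1.18304227 -3.13400857  0.94930483]
280 256
440 252
```

View pics/wrist5.png

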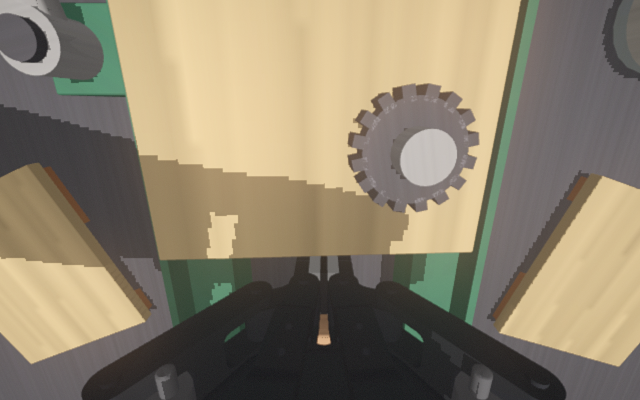

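The right side has dropped slightly (edge row 252), but the left is still up (259). I push a little further.

>>> send_rows(rows=[[0, 0.003, 0, 0], [0, 0.006, 0, 0], [0, 0.01, 0, 0], [0, 0.01, 0, 0]])

```text
time: 8.2
eef_pos: [0.5834, -0.0507, 0.0711]
tcp_rot: [0.71, 0.704, -0.0, 0.0]
contact_force: [0.2, -6.0, -0.4]
opening: 0.003
```

```bash
python3 - <<'E'
from h import *
s=monitor.get_state();im=imaging.read_camera("wrist")
cv2.imwrite("pics/wrist6.png",im[:,:,::-1]);print(s["eef_pos"],s["contact_force"])
E
```

```text
[ 0.58338314 -0.05065535  0.07114879] [ 0.15281763 -5.9669767  -0.44208568]
```

View pics/wrist6.png

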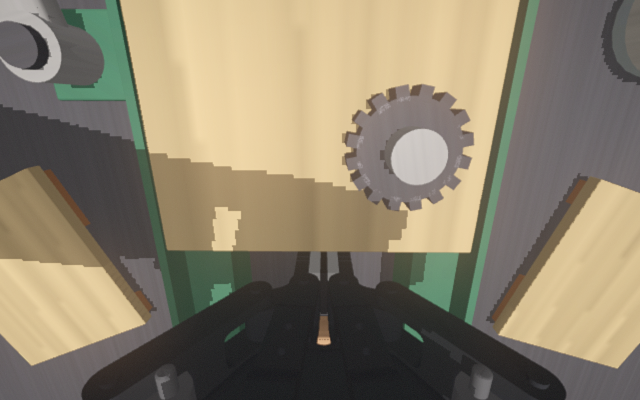

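The rear edge is now level at row 251 on both sides and the force rose to 6 N, so the board has dropped against its stops. I'll back off, rise and check.

>>> send_rows(rows=[[0, -0.02, 0, 0], [0, -0.06, 0, 0], [0, -0.1, 0, 0], [0, -0.1, 0.1, 0], [0, -0.1, 0.3, 0], [0, -0.1, 0.5, 0], [0, -0.1, 0.7, 0], [-0.05, 0, 0.85, 0], [-0.1, 0.1, 0.9, 0], [-0.1, 0.1, 0.9, 0], [-0.1, 0.1, 0.9, 0]])

```text
time: 9.62
eef_pos: [0.5532, -0.0207, 0.3405]
tcp_rot: [0.711, 0.703, -0.0, -0.0]
contact_force: [-0.5, 0.4, -0.5]
opening: -0.0
```

```bash
python3 - <<'E'
from h import *
s=monitor.get_state();c=imaging.calibration("wrist");im=imaging.read_camera("wrist");np.savez("w7.npz",K=c["intrinsics"],T=c["cam_to_world"])
cv2.imwrite("pics/wrist7.png",im[:,:,::-1]);print(s["eef_pos"],s["contact_force"])
im=imaging.read_camera("side");cv2.imwrite("pics/side7.png",im[:,:,::-1])
cv2.imwrite("pics/side7c.png",cv2.resize(im[165:275,270:380,::-1],None,fx=5.4,fy=5.4,interpolation=cv2.INTER_CUBIC))
E
```

```text
[ 0.55324031 -0.02073424  0.34045254] [-0.54094783  0.39176439 -0.52824479]
```

View pics/wrist7.png

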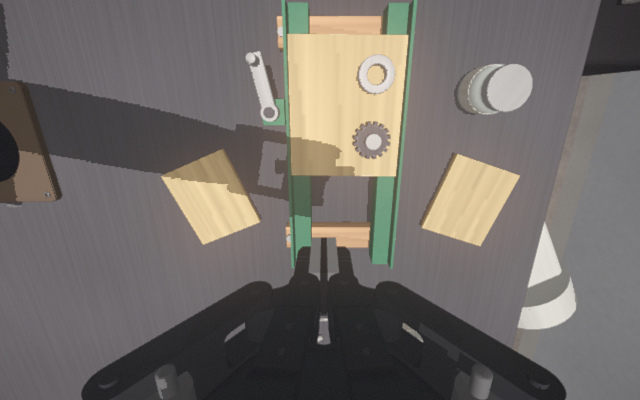

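View pics/side7c.png

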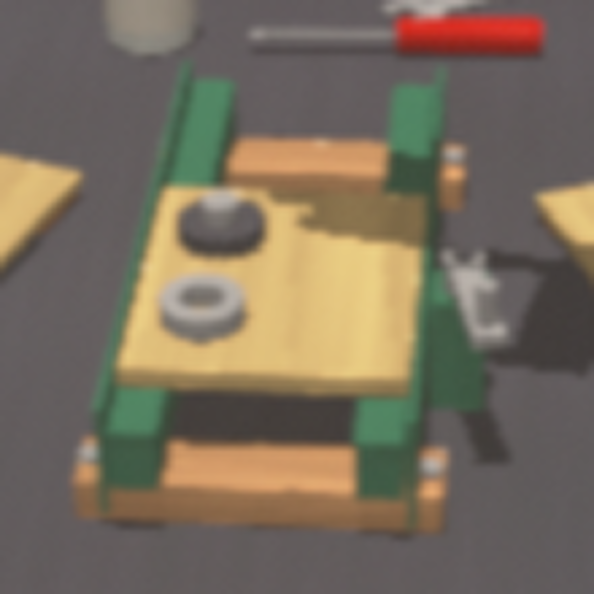

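The board lies between the lips on both sides and both parts stand on it. The keeper pin is at (252,58) and the pivot at (269,113). I'll check the seating and compute the keeper path.

```bash
python3 - <<'E'
from h import *
d=np.load("w7.npz");c={"intrinsics":d["K"],"cam_to_world":d["T"]}
for z in (.074,.082):
    P=plane(c,[(288,34.5),(406.5,36),(394.5,177),(292,177)],z)[:,:2]
    print(z,P.round(4).tolist(),P.mean(0).round(4),[round(float(np.linalg.norm(P[i]-P[(i+1)%4])),4) for i in range(4)])
pv=plane(c,(269,113),.088)[0];pn=plane(c,(252,58),.113)[0];dd=pn-pv
print("pivot",pv.round(4),"pin",pn.round(4),"r",np.hypot(*dd[:2]),"ang",np.arctan2(dd[0],dd[1]))
E
python3 - <<'E'
import cv2
im=cv2.imread("pics/wrist7.png")[0:210,220:430];cv2.imwrite("pics/wrist7c.png",cv2.resize(im,None,fx=2.8,fy=2.8,interpolation=cv2.INTER_CUBIC))
E
```

```text
0.074 [[0.5133, 0.1405], [0.6594, 0.1375], [0.6572, -0.0418], [0.5102, -0.0405]] [0.585  0.0489] [0.1462, 0.1793, 0.147, 0.181]
0.082 [[0.5141, 0.1389], [0.6573, 0.1359], [0.6551, -0.0397], [0.5112, -0.0384]] [0.5844 0.0492] [0.1432, 0.1756, 0.144, 0.1773]
pivot [0.486  0.0483 0.088 ] pin [0.4755 0.1093 0.113 ] r 0.06182992254983038 ang -0.17004252116920843
```

View pics/wrist7c.png

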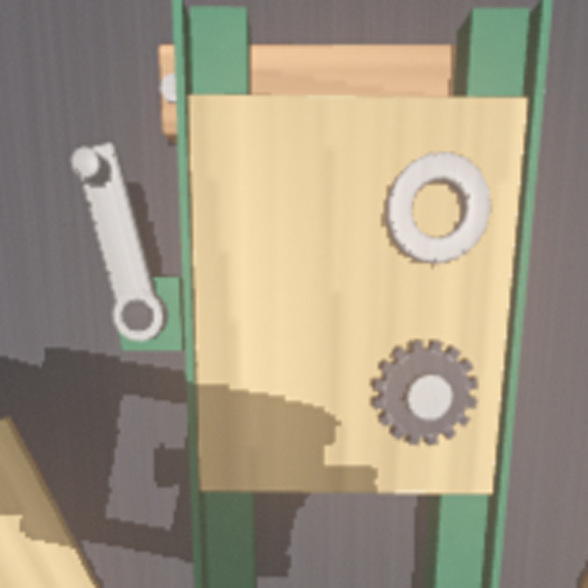

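At z = 74 mm the board measures 180 x 147, centred at y = 0.0489 against pivot y = 0.0483, so it is home and down. The pin radius measures 61.8 mm (62 expected) and the keeper angle about -0.19 rad relative to the rack. Next I go to the outer side of the pin, with the tool turned so that its narrow flat side trails the pin.

>>> send_rows(rows=[[-0.05, 0.06, 0, 0.029], [-0.1, 0.12, 0, 0.058], [-0.18, 0.2, 0, 0.087], [-0.25, 0.3, -0.05, 0.116], [-0.32, 0.38, -0.1, 0.145], [-0.37, 0.417, -0.15, 0.174], [-0.37, 0.417, -0.25, 0.203], [-0.37, 0.417, -0.35, 0.232], [-0.37, 0.417, -0.45, 0.26], [-0.37, 0.417, -0.55, 0.264], [-0.37, 0.417, -0.55, 0.264]])

```text
time: 11.1
eef_pos: [0.4403, 0.1043, 0.1729]
tcp_rot: [-0.038, 0.999, 0.0, -0.004]
contact_force: [-0.1, -0.4, -0.4]
opening: 0.001
```

```bash
python3 - <<'E'
from h import *
s=monitor.get_state();c=imaging.calibration("wrist");im=imaging.read_camera("wrist")
cv2.imwrite("pics/wrist8.png",im[:,:,::-1]);print(s["eef_pos"],s["tcp_rot"],s["qpos"])
im=imaging.read_camera("scene");cv2.imwrite("pics/scene8c.png",cv2.resize(im[100:320,280:520,::-1],None,fx=2.6,fy=2.6,interpolation=cv2.INTER_CUBIC))
E
```

```text
[0.44033976 0.10430308 0.17286872] [-3.82408843e-02  9.99260461e-01  1.05392920e-04 -4.01924430e-03] [ 7.73950619e-03 -1.36011189e-01  2.16964508e+00 -3.84442073e-05
  1.11599996e+00 -1.63954083e+00]
```

View pics/wrist8.png

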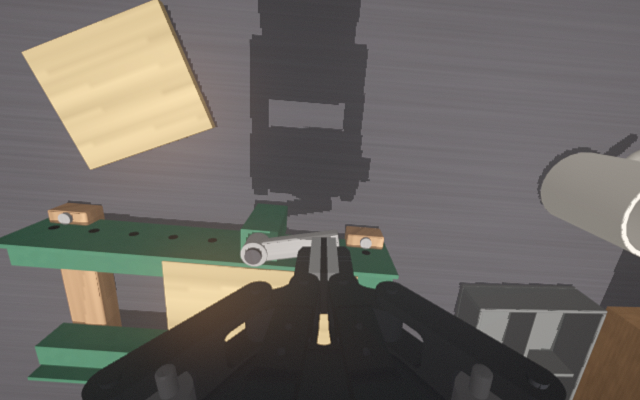

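View pics/scene8c.png

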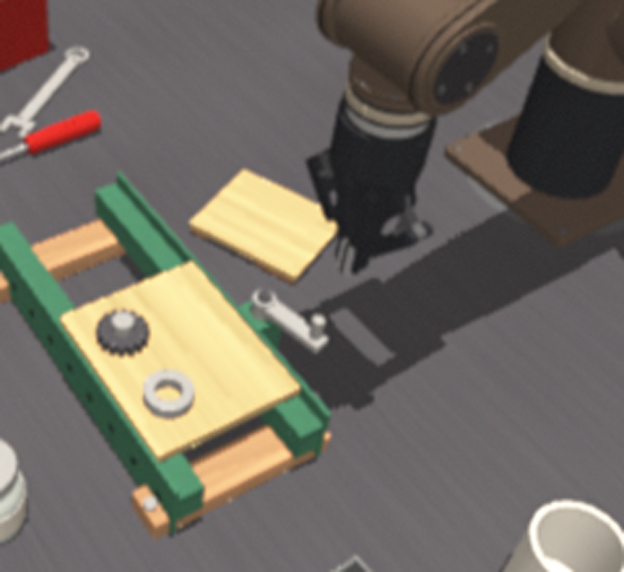

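The fingertip is above and outside the pin: x = 0.440 against 0.475 for the pin, at the same y. I lower to pin height.

>>> send_rows(rows=[[0, 0, -0.1, 0], [0, 0, -0.17, 0], [0, 0, -0.21, 0], [0, 0, -0.21, 0], [0, 0, -0.21, 0]])

```text
time: 11.82
eef_pos: [0.4434, 0.1049, 0.1146]
tcp_rot: [-0.039, 0.999, -0.0, 0.001]
contact_force: [-0.3, 0.2, -0.4]
opening: -0.006
```

```bash
python3 - <<'E'
from h import *
s=monitor.get_state();im=imaging.read_camera("wrist")
cv2.imwrite("pics/wrist9.png",im[:,:,::-1]);print(s["eef_pos"],s["contact_force"])
pv=np.array([.4855,.048]);p0=s["eef_pos"][:2]
R=.062;off=.017
for phi in np.arange(-.19,1.63,.12):
    F=pv+R*np.array([np.sin(phi),np.cos(phi)])-off*np.array([np.cos(phi),-np.sin(phi)])
    print(round(phi,2),((F-p0)/.3).round(3).tolist(),round((90-np.degrees(phi)-94.4)/360,3))
E
```

```text
[0.44338651 0.10489817 0.11460104] [-0.33473329  0.17595868 -0.44188169]
-0.19 [0.046, 0.003] 0.018
-0.07 [0.069, 0.013] -0.001
0.05 [0.094, 0.02] -0.02
0.17 [0.119, 0.024] -0.039
0.29 [0.145, 0.025] -0.058
0.41 [0.171, 0.022] -0.077
0.53 [0.196, 0.017] -0.097
0.65 [0.22, 0.009] -0.116
0.77 [0.244, -0.002] -0.135
0.89 [0.265, -0.016] -0.154
1.01 [0.285, -0.032] -0.173
1.13 [0.303, -0.05] -0.192
1.25 [0.319, -0.071] -0.211
1.37 [0.332, -0.093] -0.23
1.49 [0.342, -0.116] -0.249
1.61 [0.349, -0.141] -0.268
```

View pics/wrist9.png

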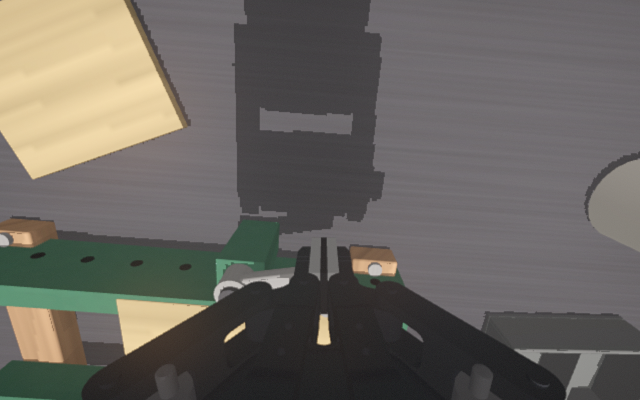

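The tip is beside the pin at z ≈ 0.097, 15 mm below the pin top and clear of the bar. I swing the first half along the arc.

>>> send_rows(rows=[[0.025, 0, -0.007, 0.01], [0.046, 0.003, -0.007, 0.018], [0.069, 0.013, -0.007, 0], [0.094, 0.02, -0.007, -0.02], [0.119, 0.024, -0.007, -0.039], [0.145, 0.025, -0.007, -0.058], [0.171, 0.022, -0.007, -0.077], [0.196, 0.017, -0.007, -0.097], [0.22, 0.009, -0.007, -0.116], [0.22, 0.009, -0.007, -0.116]])

```text
time: 13.12
eef_pos: [0.5092, 0.1076, 0.112]
tcp_rot: [0.319, 0.948, 0.0, 0.001]
contact_force: [-0.3, 0.1, -0.1]
opening: -0.002
```

```bash
python3 - <<'E'
from h import *
s=monitor.get_state();print(s["eef_pos"],s["contact_force"],s["tcp_rot"])
im=imaging.read_camera("scene");cv2.imwrite("pics/scene10c.png",cv2.resize(im[120:320,280:480,::-1],None,fx=3,fy=3,interpolation=cv2.INTER_CUBIC))
im=imaging.read_camera("side");cv2.imwrite("pics/side10c.png",cv2.resize(im[165:275,270:380,::-1],None,fx=5,fy=5,interpolation=cv2.INTER_CUBIC))
E
```

```text
[0.50918147 0.10755719 0.11204472] [-0.33651227  0.12119743 -0.12619478] [3.19191839e-01 9.47689779e-01 2.66906137e-04 7.62386941e-04]
```

View pics/scene10c.png

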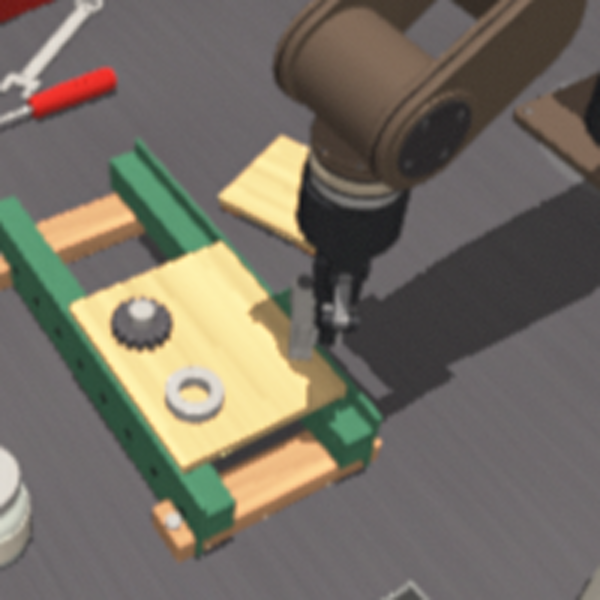

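View pics/side10c.png

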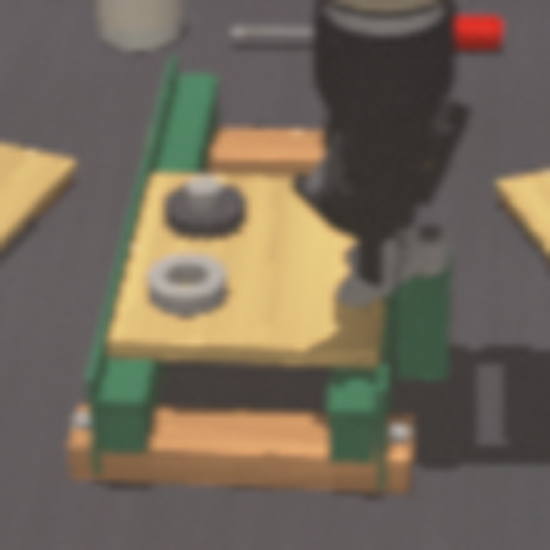

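The keeper is swinging with the finger, its bar now over the board, and the parts are undisturbed. I finish the arc.

>>> send_rows(rows=[[0.024, -0.011, 0, -0.019], [0.045, -0.025, 0, -0.038], [0.065, -0.041, 0, -0.057], [0.083, -0.059, 0, -0.076], [0.099, -0.08, 0, -0.095], [0.112, -0.102, 0, -0.114], [0.122, -0.125, 0, -0.133], [0.129, -0.15, 0, -0.15], [0.13, -0.155, 0, -0.152], [0.13, -0.155, 0, -0.152]])

```text
time: 14.48
eef_pos: [0.5468, 0.0629, 0.1113]
tcp_rot: [0.719, 0.695, 0.001, -0.002]
contact_force: [-0.8, 5.9, 1.1]
opening: 0.002
```

```bash
python3 - <<'E'
from h import *
s=monitor.get_state();print(s["eef_pos"],s["contact_force"],s["tcp_rot"])
im=imaging.read_camera("scene");cv2.imwrite("pics/scene11c.png",cv2.resize(im[120:320,280:480,::-1],None,fx=3,fy=3,interpolation=cv2.INTER_CUBIC))
E
```

```text
[0.54675538 0.06291598 0.11133207] [-0.80612028  5.89881425  1.11832374] [ 0.71913927  0.69486302  0.00102485 -0.00174511]
```

View pics/scene11c.png

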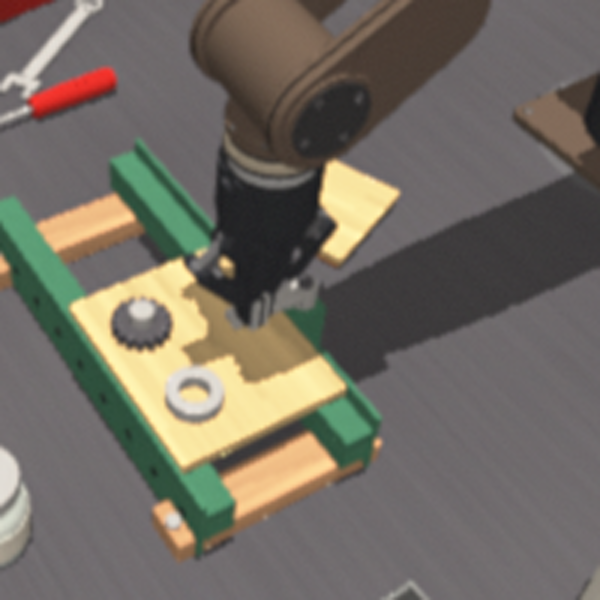

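The force rose to 5.9 N, so the keeper is at its stop. I retreat away from the pin (+y), rise and look.

>>> send_rows(rows=[[0, 0.02, 0, 0], [0, 0.05, 0, 0], [0, 0.05, 0.1, 0], [0, 0.05, 0.25, 0], [0, 0.05, 0.4, 0], [0, 0, 0.55, 0], [0, -0.1, 0.7, 0], [0, -0.25, 0.76, 0], [0, -0.27, 0.76, 0], [0, -0.27, 0.76, 0]])

```text
time: 15.78
eef_pos: [0.5471, -0.0197, 0.3384]
tcp_rot: [0.72, 0.694, -0.0, -0.001]
contact_force: [-0.1, 1.2, -0.4]
opening: -0.001
```

```bash
python3 - <<'E'
from h import *
s=monitor.get_state();c=imaging.calibration("wrist");im=imaging.read_camera("wrist")
np.savez("w12.npz",K=c["intrinsics"],T=c["cam_to_world"]);cv2.imwrite("pics/wrist12.png",im[:,:,::-1]);print(s["eef_pos"],s["contact_force"])
cv2.imwrite("pics/wrist12c.png",cv2.resize(im[0:210,220:430,::-1],None,fx=2.8,fy=2.8,interpolation=cv2.INTER_CUBIC))
im=imaging.read_camera("scene");cv2.imwrite("pics/scene12.png",im[:,:,::-1])
E
```

```text
[ 0.54709072 -0.01972002  0.33840538] [-0.13866573  1.19697321 -0.44009334]
```

View pics/wrist12c.png

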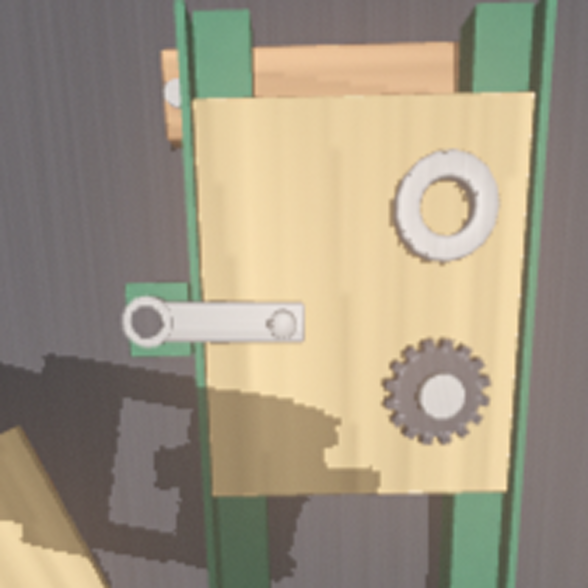

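View pics/scene12.png

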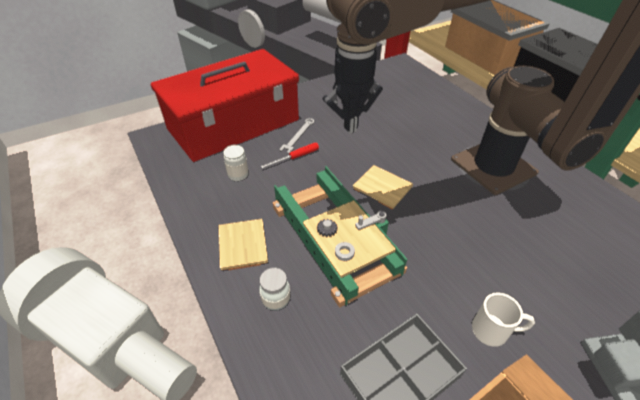

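The keeper lies square across the board: pivot at crop (147,320), pin at (283,323). Both parts are standing and the bystanders have not moved. One last numeric check, then I hand in.

```bash
python3 - <<'E'
from h import *
d=np.load("w12.npz");c={"intrinsics":d["K"],"cam_to_world":d["T"]}
f=lambda L:[(220+u/2.8,v/2.8) for u,v in L]
P=plane(c,f([(192,99),(534,92),(505,491),(212,497)]),.074)[:,:2]
pv=plane(c,f([(147,320)]),.088)[0];pn=plane(c,f([(283,323)]),.113)[0]
ya=(P[0]+P[1]-P[2]-P[3])[:2]; yaw=np.arctan2(ya[0],ya[1]); dd=pn-pv
print(P.mean(0),[round(float(np.linalg.norm(P[i]-P[(i+1)%4])),4) for i in range(4)],pv,pn,"r",np.hypot(*dd[:2]),"keeper",np.arctan2(dd[0],dd[1])-yaw)
a=cv2.imread("pics/scene0.png").astype(int);b=cv2.imread("pics/scene12.png").astype(int)
for n,(u,v,w,h) in dict(can=(220,142,30,40),jar=(255,265,38,45),mug=(470,290,68,58),wrench=(278,115,40,38),driver=(258,142,64,28),tray=(340,312,130,88)).items():
    print(n,round(float(abs(a[v:v+h,u:u+w]-b[v:v+h,u:u+w]).mean()),2))
workorder.sign_off()
E
```

```text
[0.58519407 0.05029217] [0.1497, 0.1794, 0.1491, 0.1799] [0.48627141 0.04955689 0.088     ] [0.54880269 0.04707845 0.113     ] r 0.06258037510822614 keeper 1.5922719548299138
can 0.72
jar 0.72
mug 0.7
wrench 0.83
driver 0.8
tray 0.76
the job is handed in; nothing more can be done
```

I pushed the board home with the closed fingertips, swung the keeper across it, and handed the job in at about 16 s of the 50 s allowed. The hand-in gives no verdict.

- **Board:** It slid about 75 mm. Near home the right side dropped first and the left stayed up, and a further 2–3 mm of push brought it level, with force rising from about 3 N to 6 N against the stops. The last wrist picture measures it at 150 x 180 mm at seated height, centred at y = 0.0503 m. The pivot reads y = 0.0496 m, so it is within about 1 mm of home.
- **Keeper:** I pushed its pin along the arc until it met the stop at about 6 N, then backed off. It measures about 1.59 rad, with the pin 62.6 mm from the pivot (62 mm stated).
- **Parts and bystanders:** The bearing ring and the gear still stand on the board. The can, jar, mug, wrench, screwdriver and tray look unchanged between the first and last scene pictures.
- **Disagreements:** The first two-view estimate put the keeper's start angle at -0.29 rad, while the closer wrist view gave -0.19 rad; I used the wrist value. Separate measurements of fixed points differed by 1–4 mm. The force reading after release drifts by about 1 N with the arm clear of everything.

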